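# Weigh the wide canister on the sprung hook

## Robot

A 7-joint arm with a two-finger parallel gripper is mounted at the origin on a cart in front of the work surface, level with it; the furniture and walls round the work are solid. World frame = base frame: x ahead of the robot, y to its left, z up, the work surface at z = 0. Lengths are in m, angles in rad, forces in N, time in s.
With the tool pointing down it reaches from about 0.4 to 0.875 m from the base axis. Payload 19.3 kg.
Tool frame: the origin (TCP) lies midway between the tips of the shut fingers; the grasp point (between the pads) lies 19 mm behind it; x points along the fingers, y is the direction in which the jaws open and shut, and the axes are right-handed (so a half turn about x gives the same grasp; the last joint's range is limited). The gripper opens to 85 mm and grips with 20 to 120 N. Pads are 22 mm wide; open, the fingers measure 114 mm over their backs; the gripper's body (76 mm by 85 mm) begins 54 mm behind the grasp point. The pads swing forward as they close: fully open they stand 13 mm farther back than shut.
Start: joints at [-1.365, 0.521, -0.036, 1.599, 0.021, 1.021, -0.113], TCP at [0.17, 0.601, 0.231] pointing down, gripper open.
Joint ranges: [-2.91, 2.91], [-0.3, 2.13], [-1.5, 1.42], [0.17, 2.43], [-1.26, 4.41], [0.16, 1.93], [-2.52, 2.52]. Speed limits (rad/s): [1.89, 1.89, 2.39, 2.39, 3.01, 3.01, 3.01].

## Interface

Orientations are given as [roll, pitch, yaw] about the fixed x, y, z axes, in that order (R = Rz(yaw) Ry(pitch) Rx(roll)).
In Python, from workcell import bot gives the robot as it stands. The module is installed in compiled form; this text tells all that it offers.
- The arm moves only by the tool servo_tool, never from a script. Its argument "targets" is a list of rows, each an object of numbers: "x", "y", "z": the shift along the tool's x, y, z as a fraction of full scale; "wx", "wy", "wz": the turn, a rotation vector about the tool's x, y, z as a fraction of full scale. A call has 1 to 12 rows; each row is the pose to reach, as a shift and turn from the pose measured when the call began, along the tool's axes at that moment, turning the shorter way round; what a row does not reach only later rows make up. Full scale, the value 1, is 40 cm for a shift and 360 degrees for a turn. A row lasts 1/8 s, in which the tool goes at most 62.5 mm and 10.7 degrees, less where a joint would pass 70% of its speed; a pose out of reach is approached as far as the arm can. A call with a number of a shift or a turn outside -1 to 1 is refused whole. A call with a gripper value outside its range is refused whole. "grip" is the gripper command: -1 is shut, 1 is fully open, values between are in proportion, set as the call begins (left out, the last holds). The fingers move at their own pace and stop on an object; "squeeze" is the grip in N (left out, the last holds). Time passes only in rows, so rows that repeat a pose let the fingers close. It gives the time, the measured TCP pose, the force and the opening at its end, in the units of the state.
- bot.observe(): the state, without advancing time (a new reading comes with each control period).
- bot.grab_frame(name): name is "scene" or "top"; returns (picture, depth): 480x640x3 uint8, red, green, blue; 480x640 float32, m along the optical axis (not along the pixel's ray), 0 where there is no reading.
- bot.get_calibration(name): a dict with "intrinsics" (3x3 intrinsics, pixels), "R" (3x3) and "t" (3): a world point X has camera coordinates R X + t. Camera axes: x right, y down, z forward; pixel columns grow to the right and rows downward; lengths in m; the calibration is good to about 2 mm. A picture is of the moment at which its call begins. get_calibration takes no time and is no camera call.
- bot.job_done(): hands the job in, once; it reports no verdict.
Trained networks look in the newest picture that a camera, given by its name, has taken for a name from the list of things; names that differ only in an ending like _2 or _b are one class to them, and where a whole thing is asked for, a point or a joint stands for the part that bears it (a point fixed in the world has none). Each returns a list of dicts, best first, with "confidence" (0 to 1); they miss things now and then, are a little off and sometimes report something else, mostly with a low value. They report only what shows in the picture. A call takes as long as a camera call.
- bot.trace(camera, target): "mask" (480x640 bool, what is visible of it) and "pixel" ([column, row] in pixels, amid what is visible of it).
The state is a dict: "clock": time; "qpos": joint angles; "qd": joint speeds; "joint_efforts": joint torques, N m; "position": TCP position; "tool_rot": TCP orientation; "force": force on the tool from outside, world axes, zero at the start; "moment": the same for the moment, N m; "grip_width": finger opening in m.
Only numpy, scipy, OpenCV 4.12 (cv2) and the standard library are available. Lean on these libraries where they do the work, as an engineer would, in place of code of your own. Each camera call takes 0.05 s, during which the arm holds its last target. There are 200 camera calls.

## Task

Weigh the wider of the two metal canisters: take it by its grip, bring its bail over the tip of the spring scale's hook, and ease it down very slowly until the spring alone carries it. Let go without letting it drop or spring up, and leave it hanging still and free on the hook; do not force the scale or disturb the other things on the table.

Things in the scene. Friction and masses are not known exactly. Their poses are not given: they have to be found in the camera images.
- wide_canister: Aluminium canister, a cylinder 60 mm in diameter, 50 mm high, upright on the table; total height 149 mm with bail and grip. Contents unknown: total mass 0.2 to 0.68 kg, differing from run to run. Origin: centre of its underside, z up. A steel bail of 6 mm round bar stands on top in the canister's y-z plane.
- wide_canister_bail (a point): Underside of the bail's roof-shaped bar at its apex, on the canister's axis, 99 mm above its underside; axes as the canister's. Bail uprights at y = +-24 mm; the bar falls 12 mm from apex to uprights. The opening below is 42 mm wide (y), 49 mm high in the middle, and the hook goes through it along the canister's x axis, from either side.
- wide_canister_grip (a point): Centre of the wide canister's black grip block, 33 mm above the bail point and 132 mm above the canister's underside; axes as the canister's. Block 24 mm (x) by 12 mm (y) by 34 mm (z), on an 8 mm stem over the bail's apex: pinch it along y from above.
- narrow_canister: The other canister, to be left alone: 40 mm in diameter, 35 mm high, with the same kind of bail (33 mm wide) and grip block, total height 134 mm. Origin: centre of its underside.
- scale: Spring scale, fixed to the table. Origin: centre of the underside of its base plate (150 x 140 x 12 mm); z up. Its -x axis points the way the hook points, roughly to the robot. A grey column 36 x 46 mm, centred at x = +20 mm, rises to z = 292 mm; the hook slides up and down along its front.
- hook_seat (a point): Seat of the hook: top of its 8 mm round bar at the bottom of a V, 130 mm ahead (-x) of the scale's origin, 230 mm above the table unloaded; sinks with the hook. Axes as the scale's. The bar lies in the x-z plane: level from the column to 30 mm behind the seat (its top 16 mm above the seat), down to the seat, up to a round tip 31 mm in front of it, tip top 18 mm above the seat.
- hook (a joint): How far the hook has dipped, m: 0 unloaded, growing downward, stop at 0.12. Spring stiffness 65 N/m (15 mm per 0.1 kg), lightly damped: a load let go off its balance height bobs for about 3 s. Delicate: lower at 20 to 40 mm/s; the hook should never move faster than 90 mm/s, which a load let go 8 mm off its balance can already reach.
- jar_red: Bystander: small glass jar with a black lid, 52 mm wide, 58 mm high, behind the canisters.
- jar_gold: Bystander: small jar with a gold lid, 42 mm wide, 46 mm high, behind the canisters.
- tape_masking: Bystander: roll of yellow tape lying flat, 76 mm wide, 18 mm high.
- calculator: Bystander: pocket calculator lying flat, 120 x 75 x 15 mm.
- bottle_amber: Bystander: amber bottle with a black cap, 42 mm wide, 102 mm high, to the right of the scale.

How it is judged:
On the way, in this order (a step that is already met when the one before it is completed fails the run):
1. the wide canister is lifted clear of the table (height (world z) of wide_canister above 0.03 m and value of joint hook below 0.01 m), for 0.2 s.
2. its bail is in the hook's seat and the hook dips under it (distance between wide_canister_bail and hook_seat below 0.012 m and value of joint hook above 0.02 m), for 0.2 s.
At the end, for the whole second after the job is handed in: The wide canister hangs free and still by its bail in the hook's seat: bail apex within 10 mm of the seat, hook dipped more than 25 mm and moving at less than 15 mm/s, canister upright within 0.15 rad, clear of the table, moving at less than 40 mm/s (distance between wide_canister_bail and hook_seat below 0.01 m and value of joint hook above 0.025 m and height (world z) of wide_canister above 0.012 m and angle between wide_canister's own z axis and vertical below 0.15 rad and contact force between wide_canister and scale above 1.5 N and velocity of joint hook between -0.015 and 0.015 m/s and linear speed of wide_canister below 0.04 m/s); the robot touches nothing.
It fails at once if the hook drops or springs up: faster than 0.09 m/s (velocity of joint hook above 0.09 m/s or velocity of joint hook below -0.09 m/s).
It fails at once if the canister is forced against the scale: more than 14 N (contact force between wide_canister and scale above 14 N).
It fails at once if the hook is pushed down on its stop: dipped more than 117 mm (value of joint hook above 0.117 m).
It fails at once if the robot pushes the scale with more than 10 N (contact force between any of the fingers, the arm and scale above 10 N).
It fails at once if another thing is moved by more than 30 mm (distance of any of narrow_canister, jar_red, jar_gold, tape_masking, calculator, bottle_amber from where it was at the start of the episode above 0.03 m).
It also fails if it takes over 61 s, if anything falls off the work surface, if the arm or the gripper's body presses on something with over 40 N, if the wrist force passes 120 N, or if a joint passes its speed limit or range.

## Working session

There is one attempt and no reset: what is moved stays moved. The work goes in short steps, Python scripts to look and compute and a tool call to move; the robot and the scene stay as the last step left them, time stands still between calls to the robot, and variables do not carry over. Pictures are saved under pics/ and viewed, on a budget of 10 in all, crops included, one or two more only if the job needs it, and the job is handed in when it is done.

Besides the shell and the picture viewer there is one more tool, called after "Call:" as name(argument=value, ...), one argument or row to a line, values as JSON. servo_tool: Moves the arm, as the interface text tells. Shift numbers are shares of 40 cm and turn numbers shares of 360 degrees, none past 1 either way. Its arguments: {"type":"object","properties":{"targets":{"type":"array"},"grip":{"type":"number"},"squeeze":{"type":"number"}},"required":["targets"]}

```bash
mkdir -p pics
cat > h.py <<'E'
import numpy as np, cv2
from workcell import bot
from scipy.spatial.transform import Rotation as Ro
def cloud(cam,d):
    c=bot.get_calibration(cam);K=c["intrinsics"];v,u=np.mgrid[:480,:640]
    P=np.stack([(u-K[0][2])/K[0][0]*d,(v-K[1][2])/K[1][1]*d,d],-1)
    return (P-np.array(c["t"]))@np.array(c["R"])   # R^T (p-t)
def save(im,n): cv2.imwrite(f"pics/{n}.png",im[:,:,::-1])
E
python3 - <<'E'
from h import *
s=bot.observe();print({k:np.round(v,3) for k,v in s.items()})
for cam in("scene","top"):
    im,d=bot.grab_frame(cam);save(im,cam+"0");P=cloud(cam,d);np.save(cam+"0.npy",P)
    c=bot.get_calibration(cam);print(cam,-np.array(c["R"]).T@np.array(c["t"]))
    for n in("wide_canister","narrow_canister","scale","hook","wide_canister_grip","bottle_amber"):
        for r in bot.trace(cam,n)[:2]:
            q=P[r["mask"]&(d>0)]
            print(n,round(r["confidence"],2),np.round(r["pixel"]),r["mask"].sum(),np.round(np.percentile(q,[2,50,98],axis=0),3).tolist() if len(q) else 0)
E
```

```text
{'clock': np.float64(0.0), 'qpos': array([-1.365,  0.522, -0.036,  1.6  ,  0.021,  1.021, -0.113]), 'qd': array([ 0.001,  0.001, -0.   , -0.002,  0.003, -0.   ,  0.001]), 'joint_efforts': array([ 1.0000e-03, -9.2711e+01,  1.9810e+00, -3.6992e+01,  1.8000e-02,
        8.0000e-03, -0.0000e+00]), 'position': array([0.17 , 0.601, 0.231]), 'tool_rot': array([-1.508,  1.57 , -1.784]), 'force': array([ 0.661, -0.648, -0.089]), 'moment': array([-0.022,  0.041,  0.02 ]), 'grip_width': np.float64(0.085)}
scene [-0.14221349 -0.569277    0.71796029]
wide_canister 0.57 [263. 277.] 940 [[0.489, -0.082, 0.003], [0.512, -0.058, 0.051], [0.602, 0.018, 0.15]]
wide_canister 0.2 [253. 256.] 304 [[0.574, 0.031, 0.007], [0.587, 0.046, 0.039], [0.614, 0.069, 0.051]]
narrow_canister 0.76 [208. 254.] 390 [[0.517, 0.123, 0.004], [0.53, 0.135, 0.038], [0.553, 0.156, 0.136]]
scale 0.71 [389. 261.] 4026 [[0.622, -0.343, 0.009], [0.712, -0.279, 0.044], [0.774, -0.208, 0.294]]
scale 0.4 [266. 281.] 876 [[0.489, -0.082, 0.005], [0.51, -0.058, 0.051], [0.542, -0.028, 0.15]]
hook 0.75 [389. 201.] 230 [[0.592, -0.306,
[... 346 characters left out ...]
[0.49, -0.083, 0.042], [0.513, -0.058, 0.05], [0.542, -0.029, 0.15]]
narrow_canister 0.82 [181. 273.] 400 [[0.516, 0.122, -0.001], [0.532, 0.136, 0.035], [0.553, 0.174, 0.135]]
scale 0.92 [380. 197.] 4837 [[0.592, -0.347, 0.005], [0.707, -0.269, 0.014], [0.767, -0.206, 0.293]]
hook 0.63 [399. 213.] 567 [[0.556, -0.351, -0.007], [0.647, -0.295, 0.243], [0.71, -0.266, 0.259]]
wide_canister_grip 0.74 [270. 280.] 613 [[0.49, -0.082, 0.042], [0.513, -0.058, 0.05], [0.542, -0.027, 0.15]]
bottle_amber 0.92 [459. 250.] 426 [[0.58, -0.477, 0.003], [0.595, -0.453, 0.069], [0.616, -0.441, 0.099]]
bottle_amber 0.53 [441. 317.] 1842 [[0.397, -0.479, 0.004], [0.454, -0.432, 0.009], [0.511, -0.385, 0.015]]
```

Run:
```python
from h import *
a=cv2.imread("pics/scene0.png");b=cv2.imread("pics/top0.png")
x=cv2.resize(a[130:380,170:490],(800,600)[:1]+(625,))[:600];cv2.imwrite("pics/s0c.png",x)
x=cv2.resize(b[130:350,150:480],(800,533));cv2.imwrite("pics/t0c.png",x)
P=np.load("top0.npy").reshape(-1,3);S=np.load("scene0.npy").reshape(-1,3)
for n,Q in(("top",P),("scene",S)):
    def sel(c,r,z0,z1):
        return Q[(np.linalg.norm(Q[:,:2]-c,axis=1)<r)&(Q[:,2]>z0)&(Q[:,2]<z1)]
    def rep(l,q,c=1):
        if len(q)<5:print(n,l,len(q));return
        if c: r=cv2.minAreaRect(q[:,:2].astype(np.float32)*1000)
        print(n,l,len(q),np.round(q.mean(0),4),[np.round(t,1) for t in r])
    w=np.array([.514,-.056])
    rep("griptop",sel(w,.05,.142,.156));rep("cantop",sel(w,.05,.043,.056));rep("bail",sel(w,.05,.07,.112))
    rep("column",sel((.72,-.26),.12,.28,.30))
    rep("base",sel((.70,-.27),.14,.007,.018))
    q=sel((.65,-.29),.1,.222,.265);q=q[q[:,0]<.7];rep("hook",q)
    if len(q):
        o=np.argsort(q[:,0]);print(np.round(q[o][::max(1,len(q)//14)],3).tolist())
```

```text
top griptop 70 [ 0.5163 -0.055   0.1474] [array([516.5, -54.9]), array([11.3, 23. ]), np.float64(81.1)]
top cantop 449 [ 0.5145 -0.0565  0.0491] [array([516.1, -55.5]), array([56.4, 58.2]), np.float64(0.1)]
top bail 55 [ 0.5157 -0.0573  0.0942] [array([516.2, -54.7]), array([52.6,  5.8]), np.float64(81.7)]
top column 685 [ 0.7287 -0.27    0.2904] [array([ 729.4, -270.4]), array([42.4, 52. ]), np.float64(15.4)]
top base 2666 [ 0.6973 -0.2711  0.0113] [array([ 706.9, -281.1]), array([197.1, 214.3]), np.float64(81.4)]
top hook 405 [ 0.6344 -0.2944  0.2418] [array([ 628.9, -299.5]), array([153.5,  21.1]), np.float64(17.7)]
[[0.553, -0.315, 0.248], [0.565, -0.315, 0.244], [0.577, -0.313, 0.234], [0.589, -0.307, 0.229], [0.599, -0.308, 0.234], [0.61, -0.302, 0.245], [0.622, -0.302, 0.242], [0.633, -0.294, 0.239], [0.644, -0.297, 0.243], [0.657, -0.287, 0.243], [0.667, -0.287, 0.247], [0.679, -0.285, 0.246], [0.69, -0.28, 0.244], [0.696, -0.267, 0.241], [0.699, -0.266, 0.231]]
scene griptop 59 [ 0.5152 -0.0549  0.1481] [array([517.3, -53.1]), array([13.7, 23.1]), np.float64(88.7)]
scene can
[... 180 characters left out ...]
, np.float64(83.3)]
scene column 296 [ 0.7236 -0.2715  0.2909] [array([ 730.1, -269.7]), array([44.2, 51.9]), np.float64(15.5)]
scene base 1896 [ 0.7019 -0.2827  0.0134] [array([ 724.2, -289. ]), array([181.6, 224.2]), np.float64(24.4)]
scene hook 199 [ 0.6446 -0.2906  0.244 ] [array([ 629.7, -299.2]), array([154.6,  21.3]), np.float64(18.1)]
[[0.553, -0.313, 0.245], [0.579, -0.312, 0.236], [0.593, -0.302, 0.234], [0.602, -0.3, 0.238], [0.609, -0.301, 0.245], [0.616, -0.297, 0.247], [0.627, -0.295, 0.248], [0.644, -0.295, 0.247], [0.659, -0.289, 0.247], [0.674, -0.287, 0.247], [0.692, -0.282, 0.247], [0.698, -0.269, 0.238], [0.698, -0.267, 0.25], [0.699, -0.267, 0.229], [0.7, -0.274, 0.248]]
```

View pics/s0c.png

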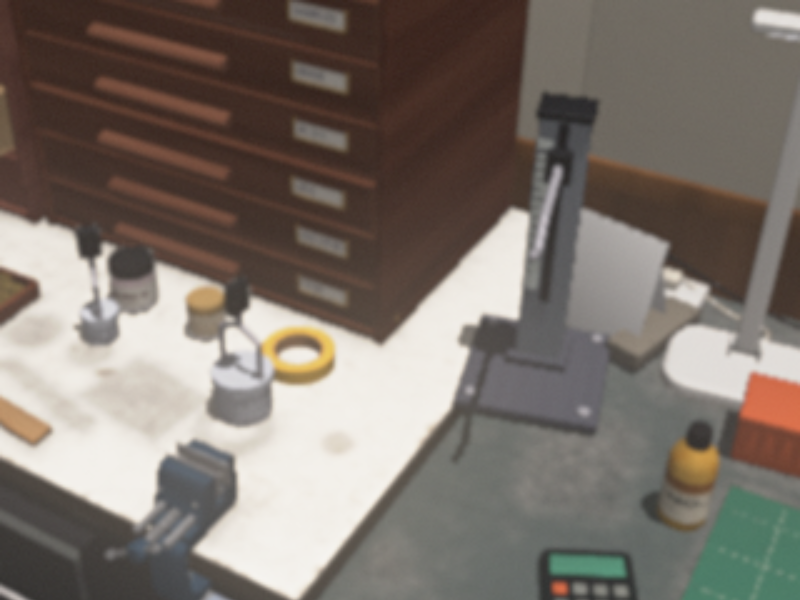

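View pics/t0c.png

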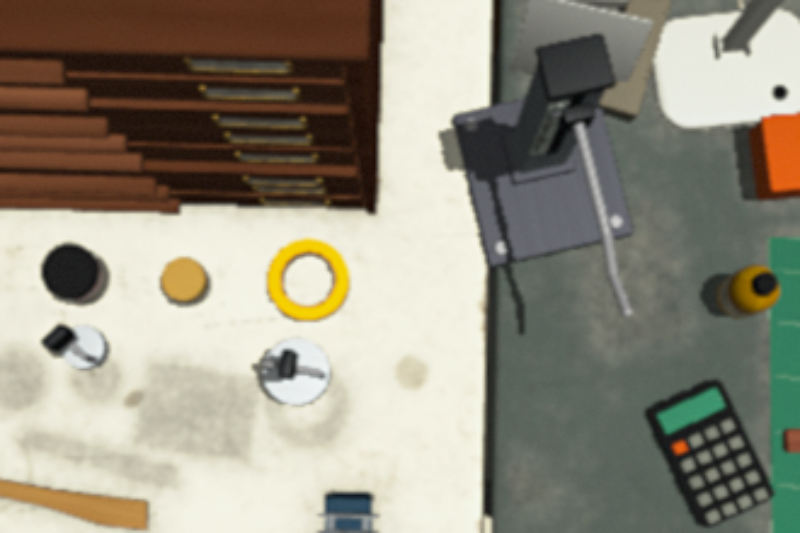

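Scene view: the wide canister is at about (240,360) in the crop, with the narrow one left at (100,310). The scale's hook points toward the robot at about (545,210). Top view: wide grip at (287,362), hook from (580,125) to its tip (628,313). The network points agree with these. Next I'll fit the hook line and plan the approach.

```bash
cat >> h.py <<'E'
def ori(yd): # tool down, tool y at heading yd (deg); 
    a=np.radians(yd);x=np.array([0,0,-1.]);y=np.array([np.cos(a),np.sin(a),0]);return np.stack([x,y,np.cross(x,y)],1)
def plan(p,yd):
    s=bot.observe();R=Ro.from_euler("xyz",s["tool_rot"]).as_matrix()
    y=R[:,1];cur=np.degrees(np.arctan2(y[1],y[0]))
    d=R.T@(np.array(p)-s["position"])/.4; w=Ro.from_matrix(R.T@ori(yd)).as_rotvec()/(2*np.pi)
    print("pos",np.round(s["position"],4),"yhead",round(cur,1),"tilt",round(np.degrees(np.arccos(-R[2,0])),2),"shift",np.round(d,4),"turn",np.round(w,4))
E
python3 - <<'E'
from h import *
for f in("top0.npy","scene0.npy"):
    Q=np.load(f).reshape(-1,3)
    m=(Q[:,2]>.222)&(Q[:,2]<.262)&(Q[:,0]<.692)&(Q[:,0]>.5)&(abs(Q[:,1]+.29)<.05);q=Q[m]
    vx,vy,x0,y0=cv2.fitLine(q[:,:2].astype(np.float32),cv2.DIST_HUBER,0,.001,.001).ravel()
    s=np.sign(vx);print(f,"yaw",np.degrees(np.arctan2(vy*s,vx*s)),"y at .587",y0+vy/vx*(.587-x0),"minx",np.percentile(q[:,0],[0,1,3]))
for y in(82.5,-97.5):
  for p in((.43,.28,.26),(.5165,-.0545,.22)): plan(p,y)
E
```

```text
top0.npy yaw 14.594495 y at .587 -0.30724064 minx [0.55162251 0.55306644 0.55542122]
scene0.npy yaw 14.714366 y at .587 -0.30742878 minx [0.55128657 0.55334983 0.55393433]
pos [0.1702 0.6014 0.2313] yhead 74.2 tilt 0.0 shift [-0.0717 -0.5962  0.8437] turn [-0.0231  0.     -0.    ]
pos [0.1702 0.6014 0.2313] yhead 74.2 tilt 0.0 shift [ 0.0283 -1.3419  1.2795] turn [-0.0231  0.     -0.    ]
pos [0.1702 0.6014 0.2313] yhead 74.2 tilt 0.0 shift [-0.0717 -0.5962  0.8437] turn [ 0.4769 -0.     -0.    ]
pos [0.1702 0.6014 0.2313] yhead 74.2 tilt 0.0 shift [ 0.0283 -1.3419  1.2795] turn [ 0.4769 -0.     -0.    ]
```

Call:
servo_tool(
  targets=[
    {"x": -0.03, "y": -0.15, "z": 0.21, "wx": 0.03},
    {"x": -0.05, "y": -0.3, "z": 0.42, "wx": 0.06},
    {"x": -0.07, "y": -0.45, "z": 0.63, "wx": 0.09},
    {"x": -0.07, "y": -0.596, "z": 0.844, "wx": 0.12},
    {"x": -0.07, "y": -0.596, "z": 0.844, "wx": 0.15},
    {"x": -0.07, "y": -0.596, "z": 0.844, "wx": 0.18},
    {"x": -0.07, "y": -0.596, "z": 0.844, "wx": 0.21},
    {"x": -0.07, "y": -0.596, "z": 0.844, "wx": 0.24},
    {"x": -0.07, "y": -0.596, "z": 0.844, "wx": 0.24},
  ],
  grip=1,
)

```text
$.targets[0]: bad value
```

```bash
python3 -c "
from h import *
plan((.5165,-.0545,.22),-97.5);print(np.round(bot.observe()['qpos'],2))"
```

```text
pos [0.1702 0.6014 0.2313] yhead 74.2 tilt 0.0 shift [ 0.0283 -1.3419  1.2795] turn [ 0.4769 -0.     -0.    ]
[-1.37  0.52 -0.04  1.6   0.02  1.02 -0.11]
```

Call:
servo_tool(
  targets=[
    {"x": -0.03, "y": -0.15, "z": 0.21, "wx": 0.03, "wy": 0, "wz": 0},
    {"x": -0.05, "y": -0.3, "z": 0.42, "wx": 0.06, "wy": 0, "wz": 0},
    {"x": -0.07, "y": -0.45, "z": 0.63, "wx": 0.09, "wy": 0, "wz": 0},
    {"x": -0.07, "y": -0.596, "z": 0.844, "wx": 0.12, "wy": 0, "wz": 0},
    {"x": -0.07, "y": -0.596, "z": 0.844, "wx": 0.15, "wy": 0, "wz": 0},
    {"x": -0.07, "y": -0.596, "z": 0.844, "wx": 0.18, "wy": 0, "wz": 0},
    {"x": -0.07, "y": -0.596, "z": 0.844, "wx": 0.21, "wy": 0, "wz": 0},
    {"x": -0.07, "y": -0.596, "z": 0.844, "wx": 0.24, "wy": 0, "wz": 0},
    {"x": -0.07, "y": -0.596, "z": 0.844, "wx": 0.24, "wy": 0, "wz": 0},
  ],
  grip=1,
)

```text
clock: 1.82
position: [0.4301, 0.28, 0.2593]
tool_rot: [1.555, 1.571, -0.229]
force: [0.1, 0.2, 0.2]
grip_width: 0.0852
```

```bash
python3 -c "
from h import *
plan((.5165,-.0545,.22),-97.5);print(np.round(bot.observe()['qpos'],2))"
```

```text
pos [0.4301 0.28   0.2593] yhead -12.2 tilt 0.0 shift [0.0984 0.3876 0.7719] turn [ 0.237 -0.    -0.   ]
[-1.01  0.33  0.41  1.87 -0.16  0.97 -0.74]
```

Call:
servo_tool(
  targets=[
    {"x": 0.02, "y": 0.065, "z": 0.13, "wx": 0.03, "wy": 0, "wz": 0},
    {"x": 0.03, "y": 0.13, "z": 0.26, "wx": 0.06, "wy": 0, "wz": 0},
    {"x": 0.05, "y": 0.195, "z": 0.39, "wx": 0.09, "wy": 0, "wz": 0},
    {"x": 0.06, "y": 0.26, "z": 0.52, "wx": 0.12, "wy": 0, "wz": 0},
    {"x": 0.07, "y": 0.32, "z": 0.64, "wx": 0.15, "wy": 0, "wz": 0},
    {"x": 0.08, "y": 0.388, "z": 0.772, "wx": 0.18, "wy": 0, "wz": 0},
    {"x": 0.09, "y": 0.388, "z": 0.772, "wx": 0.21, "wy": 0, "wz": 0},
    {"x": 0.098, "y": 0.388, "z": 0.772, "wx": 0.237, "wy": 0, "wz": 0},
    {"x": 0.098, "y": 0.388, "z": 0.772, "wx": 0.237, "wy": 0, "wz": 0},
    {"x": 0.098, "y": 0.388, "z": 0.772, "wx": 0.237, "wy": 0, "wz": 0},
  ],
)

```text
clock: 3.08
position: [0.5167, -0.054, 0.2202]
tool_rot: [-1.351, 1.571, 1.666]
force: [0.2, 1.4, 0.3]
grip_width: 0.0853
```

```bash
python3 -c "
from h import *
plan((.5165,-.0545,.117),-97.5);print(np.round(bot.observe()['qpos'],2))
im,d=bot.grab_frame('scene');save(im[180:340,180:380].repeat(4,0).repeat(4,1)[:600],'s1')"
```

```text
pos [ 0.5167 -0.054   0.2202] yhead -97.1 tilt 0.01 shift [0.258  0.0014 0.0004] turn [0.0011 0.     0.    ]
[-0.6   0.49  0.82  1.92 -0.44  0.93 -1.26]
```

View pics/s1.png

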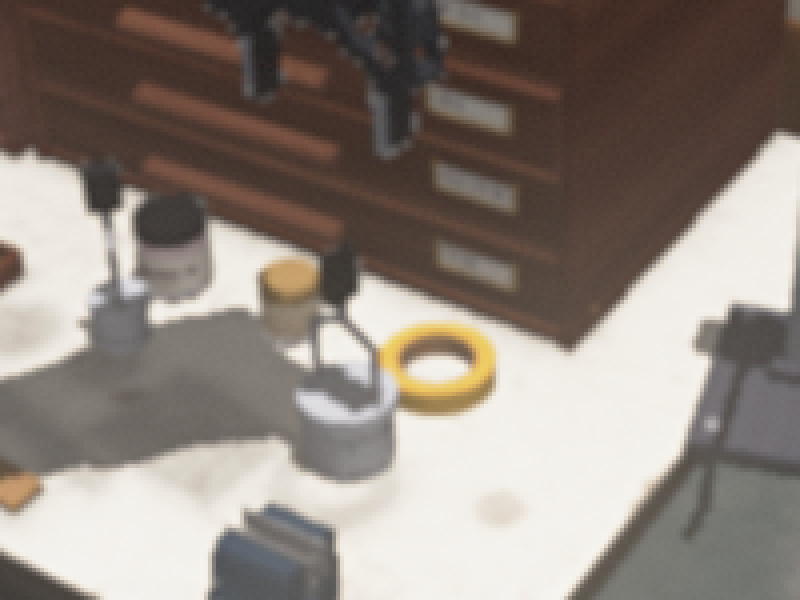

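The open fingers are at (262,90) and (392,145), straddling the grip block at (340,270) directly below. Descending.

Call:
servo_tool(
  targets=[
    {"x": 0.1, "y": 0.001, "z": 0, "wx": 0.001, "wy": 0, "wz": 0},
    {"x": 0.2, "y": 0.001, "z": 0, "wx": 0.001, "wy": 0, "wz": 0},
    {"x": 0.24, "y": 0.001, "z": 0, "wx": 0.001, "wy": 0, "wz": 0},
    {"x": 0.258, "y": 0.001, "z": 0, "wx": 0.001, "wy": 0, "wz": 0},
    {"x": 0.258, "y": 0.001, "z": 0, "wx": 0.001, "wy": 0, "wz": 0},
  ],
)

```text
clock: 3.75
position: [0.5171, -0.0546, 0.1177]
tool_rot: [-2.612, 1.57, 0.399]
force: [0.4, -0.1, 0.0]
grip_width: 0.0852
```

Call:
servo_tool(
  targets=[
    {"x": 0, "y": 0, "z": 0, "wx": 0, "wy": 0, "wz": 0},
    {"x": 0, "y": 0, "z": 0, "wx": 0, "wy": 0, "wz": 0},
    {"x": 0, "y": 0, "z": 0, "wx": 0, "wy": 0, "wz": 0},
    {"x": 0, "y": 0, "z": 0, "wx": 0, "wy": 0, "wz": 0},
    {"x": 0, "y": 0, "z": 0, "wx": 0, "wy": 0, "wz": 0},
    {"x": 0, "y": 0, "z": 0, "wx": 0, "wy": 0, "wz": 0},
    {"x": 0, "y": 0, "z": 0, "wx": 0, "wy": 0, "wz": 0},
    {"x": 0, "y": 0, "z": 0, "wx": 0, "wy": 0, "wz": 0},
  ],
  grip=-1,
  squeeze=40,
)

```text
clock: 4.75
position: [0.5172, -0.0546, 0.1179]
tool_rot: [-2.611, 1.569, 0.4]
force: [-1.5, -0.5, 4.5]
grip_width: 0.0116
```

```bash
python3 -c "
from h import *
s=bot.observe();print(s['grip_width'],s['force'],s['moment']);plan((.5165,-.0545,.20),-97.5)"
```

```text
0.011568071630267334 [-1.47761798 -0.54298575  4.46357791] [ 0.01412217  0.2761259  -0.06546982]
pos [ 0.5172 -0.0546  0.1179] yhead -97.5 tilt 0.08 shift [-2.052e-01 -2.000e-04  1.600e-03] turn [-0.     -0.0002  0.0001]
```

Call:
servo_tool(
  targets=[
    {"x": -0.05, "y": 0, "z": 0, "wx": 0, "wy": 0, "wz": 0},
    {"x": -0.12, "y": 0, "z": 0, "wx": 0, "wy": 0, "wz": 0},
    {"x": -0.2, "y": 0, "z": 0, "wx": 0, "wy": 0, "wz": 0},
    {"x": -0.3, "y": 0, "z": 0, "wx": 0, "wy": 0, "wz": 0},
    {"x": -0.4, "y": 0, "z": 0, "wx": 0, "wy": 0, "wz": 0},
    {"x": -0.4, "y": 0, "z": 0, "wx": 0, "wy": 0, "wz": 0},
    {"x": -0.4, "y": 0, "z": 0, "wx": 0, "wy": 0, "wz": 0},
    {"x": -0.4, "y": 0, "z": 0, "wx": 0, "wy": 0, "wz": 0},
  ],
)

```text
clock: 5.75
position: [0.5164, -0.0546, 0.2767]
tool_rot: [-0.208, 1.57, 2.802]
force: [0.8, -0.1, -5.4]
grip_width: 0.0114
```

```bash
cat >> h.py <<'E'
def fz(n=6):
    F=[]
    for i in range(n): F.append(bot.observe()["force"]); bot.grab_frame("top")
    F=np.array(F);print("F mean",F.mean(0).round(3),"std",F.std(0).round(3),"t",bot.observe()["clock"])
E
python3 - <<'E'
from h import *
fz(6)
u=np.array([np.cos(np.radians(14.7)),np.sin(np.radians(14.7)),0])
seat=np.array([.5855,-.3077,.230])
plan(seat-u*.085+[0,0,.0295+.019],-75.3)
print(bot.observe()['qpos'].round(2))
im,d=bot.grab_frame('scene');save(im[180:300,200:360].repeat(4,0).repeat(4,1),'s2')
P=cloud('scene',d);q=P.reshape(-1,3);q=q[(np.linalg.norm(q[:,:2]-[.516,-.056],axis=1)<.045)&(q[:,2]>.18)&(q[:,2]<.225)]
print(len(q),np.percentile(q,[2,50,98],axis=0).round(3))
E
```

```text
F mean [-0.086  0.104 -5.625] std [0.701 0.311 0.199] t 6.05
pos [ 0.517  -0.0548  0.2777] yhead -97.5 tilt 0.05 shift [-0.0024  0.6848 -0.0559] turn [-0.0617 -0.0001  0.    ]
[-0.66  0.42  0.89  1.85 -0.37  1.05 -1.32]
603 [[ 0.488 -0.082  0.181]
 [ 0.505 -0.062  0.21 ]
 [ 0.54  -0.03   0.22 ]]
```

View pics/s2.png

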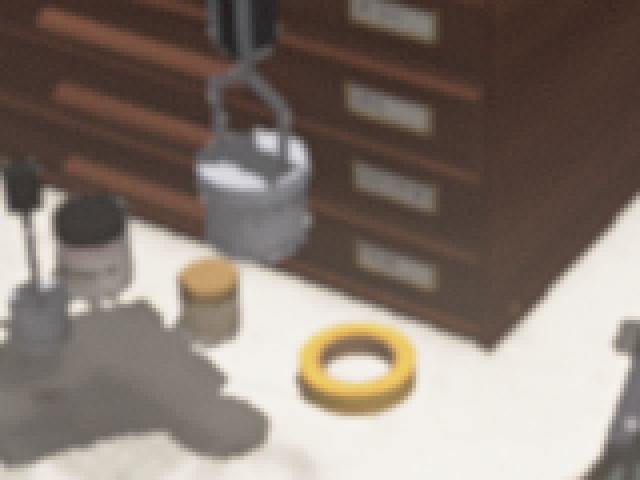

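The canister hangs upright in the fingers at (245,195), and its top is at z 0.21 as expected. It weighs about 5.6 N (0.57 kg), so the hook should dip about 86 mm. Moving in front of the hook.

Call:
servo_tool(
  targets=[
    {"x": 0, "y": 0.05, "z": -0.004, "wx": -0.008, "wy": 0, "wz": 0},
    {"x": 0, "y": 0.13, "z": -0.01, "wx": -0.016, "wy": 0, "wz": 0},
    {"x": 0, "y": 0.22, "z": -0.02, "wx": -0.024, "wy": 0, "wz": 0},
    {"x": 0, "y": 0.31, "z": -0.028, "wx": -0.032, "wy": 0, "wz": 0},
    {"x": 0, "y": 0.4, "z": -0.036, "wx": -0.04, "wy": 0, "wz": 0},
    {"x": -0.002, "y": 0.49, "z": -0.044, "wx": -0.048, "wy": 0, "wz": 0},
    {"x": -0.002, "y": 0.57, "z": -0.05, "wx": -0.055, "wy": 0, "wz": 0},
    {"x": -0.002, "y": 0.64, "z": -0.055, "wx": -0.0617, "wy": 0, "wz": 0},
    {"x": -0.002, "y": 0.685, "z": -0.056, "wx": -0.0617, "wy": 0, "wz": 0},
    {"x": -0.002, "y": 0.685, "z": -0.056, "wx": -0.0617, "wy": 0, "wz": 0},
    {"x": -0.002, "y": 0.685, "z": -0.056, "wx": -0.0617, "wy": 0, "wz": 0},
    {"x": -0.002, "y": 0.685, "z": -0.056, "wx": -0.0617, "wy": 0, "wz": 0},
  ],
)

```text
clock: 7.6
position: [0.5037, -0.3284, 0.2784]
tool_rot: [-2.697, 1.569, 0.702]
force: [0.0, -1.0, -6.4]
grip_width: 0.0112
```

Run:
```python
from h import *
fz(5)
u=np.array([np.cos(np.radians(14.7)),np.sin(np.radians(14.7)),0]);seat=np.array([.5855,-.3077,.230])
plan(seat+[0,0,.0485],-75.3)
A,d=bot.grab_frame('scene');P=cloud('scene',d);B,d2=bot.grab_frame('top');P2=cloud('top',d2)
for n,Q in(("scene",P),("top",P2)):
    Q=Q.reshape(-1,3);L=(Q-seat)@np.stack([u,[-u[1],u[0],0],[0,0,1]],1)
    for nm,lo,hi in(("bail",(-.11,-.035,.008),(-.06,.035,.045)),("cantop",(-.13,-.045,-.028),(-.04,.045,-.012)),("hooktip",(-.04,-.02,-.02),(-.01,.02,.03))):
        q=L[((L>lo)&(L<hi)).all(1)]
        print(n,nm,len(q),np.percentile(q,[3,50,97],axis=0).round(4).tolist() if len(q)>3 else "")
x=np.hstack([cv2.resize(A[120:320,300:450],(390,520)),cv2.resize(B[180:320,340:445],(390,520))]);save(x,'s3')
```

```text
F mean [-0.009 -0.369 -5.598] std [0.312 0.739 0.546] t 7.85
pos [ 0.5035 -0.3291  0.2785] yhead -75.3 tilt 0.07 shift [ 2.000e-04  5.000e-04 -2.119e-01] turn [ 0.0001 -0.0002  0.    ]
scene bail 141 [[-0.0885, -0.0247, 0.0106], [-0.0856, -0.0003, 0.027], [-0.0818, 0.0262, 0.0399]]
scene cantop 561 [[-0.1127, -0.0251, -0.0269], [-0.0915, 0.0009, -0.0186], [-0.06, 0.0265, -0.0162]]
scene hooktip 0 
top bail 0 
top cantop 0 
top hooktip 59 [[-0.0342, -0.0035, 0.0029], [-0.0228, 0.0005, 0.0117], [-0.0109, 0.0036, 0.0175]]
```

View pics/s3.png

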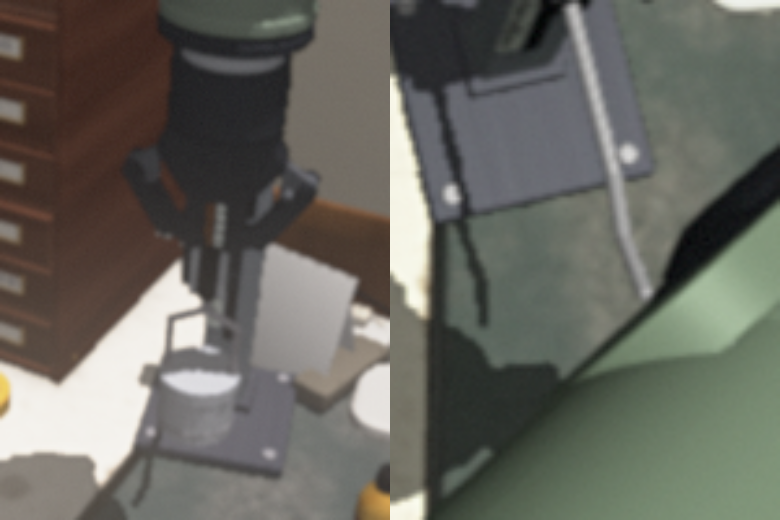

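Scene view: the bail opening, at about (205,335) in the left panel, is lined up with the hook. Measured lateral offset is under 1 mm, and the hook tip's top is 17.5 mm above the seat, inside the opening. Threading it on.

Call:
servo_tool(
  targets=[
    {"x": 0, "y": 0, "z": -0.015, "wx": 0, "wy": 0, "wz": 0},
    {"x": 0, "y": 0, "z": -0.04, "wx": 0, "wy": 0, "wz": 0},
    {"x": 0, "y": 0, "z": -0.065, "wx": 0, "wy": 0, "wz": 0},
    {"x": 0, "y": 0, "z": -0.09, "wx": 0, "wy": 0, "wz": 0},
    {"x": 0, "y": 0, "z": -0.115, "wx": 0, "wy": 0, "wz": 0},
    {"x": 0, "y": 0, "z": -0.14, "wx": 0, "wy": 0, "wz": 0},
    {"x": 0, "y": 0, "z": -0.165, "wx": 0, "wy": 0, "wz": 0},
    {"x": 0, "y": 0, "z": -0.19, "wx": 0, "wy": 0, "wz": 0},
    {"x": 0, "y": 0, "z": -0.212, "wx": 0, "wy": 0, "wz": 0},
    {"x": 0, "y": 0, "z": -0.212, "wx": 0, "wy": 0, "wz": 0},
    {"x": 0, "y": 0, "z": -0.212, "wx": 0, "wy": 0, "wz": 0},
  ],
)

```text
clock: 9.32
position: [0.5851, -0.3079, 0.2785]
tool_rot: [-2.993, 1.57, 0.405]
force: [-0.6, 0.3, -5.6]
grip_width: 0.0113
```

```bash
cat >> h.py <<'E'
U=np.array([np.cos(np.radians(14.7)),np.sin(np.radians(14.7)),0]);SEAT=np.array([.5855,-.3077,.230])
def look(name=None):
    A,d=bot.grab_frame('scene');L=(cloud('scene',d).reshape(-1,3)-SEAT)@np.stack([U,[-U[1],U[0],0],[0,0,1]],1)
    q=L[((L>(.035,-.02,-.12))&(L<(.105,.02,.03))).all(1)];print("hook bar z (0 load ~ .016)",len(q),np.percentile(q,[5,50,75,95],axis=0)[:,2].round(4) if len(q) else "")
    if name: save(cv2.resize(A[140:320,310:450],(467,600)),name)
E
python3 - <<'E'
from h import *
fz(6);plan(SEAT+[0,0,.019],-75.3);look('s4')
E
```

```text
F mean [-0.183 -0.269 -5.518] std [0.79  0.315 0.426] t 9.625
pos [ 0.5853 -0.3078  0.2786] yhead -75.3 tilt 0.07 shift [ 0.0741 -0.     -0.0005] turn [-0.     -0.0002  0.    ]
hook bar z (0 load ~ .016) 10 [0.013  0.0164 0.0168 0.0178]
```

View pics/s4.png

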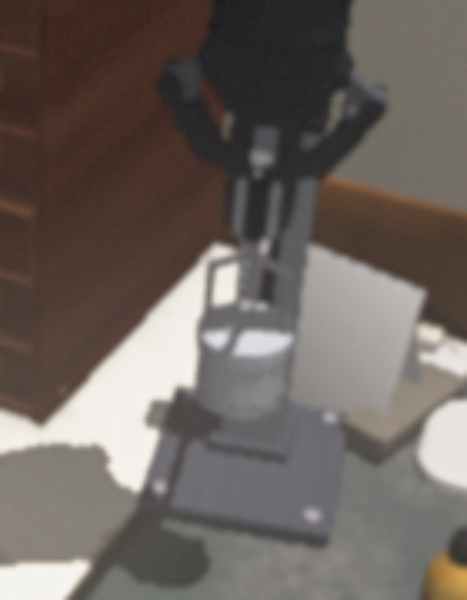

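The hook passes through the bail: its tip shows at (245,305), inside the opening. The hook is still unloaded. Lowering slowly.

Call:
servo_tool(
  targets=[
    {"x": 0.01, "y": 0, "z": 0, "wx": 0, "wy": 0, "wz": 0},
    {"x": 0.02, "y": 0, "z": 0, "wx": 0, "wy": 0, "wz": 0},
    {"x": 0.03, "y": 0, "z": 0, "wx": 0, "wy": 0, "wz": 0},
    {"x": 0.04, "y": 0, "z": 0, "wx": 0, "wy": 0, "wz": 0},
    {"x": 0.05, "y": 0, "z": 0, "wx": 0, "wy": 0, "wz": 0},
    {"x": 0.06, "y": 0, "z": 0, "wx": 0, "wy": 0, "wz": 0},
    {"x": 0.068, "y": 0, "z": 0, "wx": 0, "wy": 0, "wz": 0},
    {"x": 0.075, "y": 0, "z": 0, "wx": 0, "wy": 0, "wz": 0},
    {"x": 0.082, "y": 0, "z": 0, "wx": 0, "wy": 0, "wz": 0},
    {"x": 0.09, "y": 0, "z": 0, "wx": 0, "wy": 0, "wz": 0},
    {"x": 0.1, "y": 0, "z": 0, "wx": 0, "wy": 0, "wz": 0},
    {"x": 0.11, "y": 0, "z": 0, "wx": 0, "wy": 0, "wz": 0},
  ],
)

```text
clock: 11.18
position: [0.5854, -0.3077, 0.2344]
tool_rot: [-3.101, 1.57, 0.297]
force: [-0.2, 0.7, -4.3]
grip_width: 0.0115
```

Run:
```python
from h import *
fz(6);plan(SEAT+[0,0,.019-.0865],-75.3);look()
```

```text
F mean [ 0.411 -0.012 -4.8  ] std [0.359 0.637 0.686] t 11.475
pos [ 0.5854 -0.3077  0.2347] yhead -75.3 tilt 0.08 shift [ 0.1806  0.     -0.    ] turn [-0.     -0.0002  0.    ]
hook bar z (0 load ~ .016) 5 [-0.0002  0.0008  0.001   0.001 ]
```

Call:
servo_tool(
  targets=[
    {"x": 0.008, "y": 0, "z": 0, "wx": 0, "wy": 0, "wz": 0},
    {"x": 0.018, "y": 0, "z": 0, "wx": 0, "wy": 0, "wz": 0},
    {"x": 0.028, "y": 0, "z": 0, "wx": 0, "wy": 0, "wz": 0},
    {"x": 0.038, "y": 0, "z": 0, "wx": 0, "wy": 0, "wz": 0},
    {"x": 0.048, "y": 0, "z": 0, "wx": 0, "wy": 0, "wz": 0},
    {"x": 0.058, "y": 0, "z": 0, "wx": 0, "wy": 0, "wz": 0},
    {"x": 0.068, "y": 0, "z": 0, "wx": 0, "wy": 0, "wz": 0},
    {"x": 0.078, "y": 0, "z": 0, "wx": 0, "wy": 0, "wz": 0},
    {"x": 0.088, "y": 0, "z": 0, "wx": 0, "wy": 0, "wz": 0},
    {"x": 0.098, "y": 0, "z": 0, "wx": 0, "wy": 0, "wz": 0},
    {"x": 0.108, "y": 0, "z": 0, "wx": 0, "wy": 0, "wz": 0},
    {"x": 0.115, "y": 0, "z": 0, "wx": 0, "wy": 0, "wz": 0},
  ],
)

```text
clock: 13.02
position: [0.5855, -0.3077, 0.1886]
tool_rot: [-3.141, 1.569, 0.257]
force: [1.2, -0.8, -2.6]
grip_width: 0.0113
```

Call:
servo_tool(
  targets=[
    {"x": 0.007, "y": 0, "z": 0, "wx": 0, "wy": 0, "wz": 0},
    {"x": 0.015, "y": 0, "z": 0, "wx": 0, "wy": 0, "wz": 0},
    {"x": 0.023, "y": 0, "z": 0, "wx": 0, "wy": 0, "wz": 0},
    {"x": 0.03, "y": 0, "z": 0, "wx": 0, "wy": 0, "wz": 0},
    {"x": 0.035, "y": 0, "z": 0, "wx": 0, "wy": 0, "wz": 0},
    {"x": 0.035, "y": 0, "z": 0, "wx": 0, "wy": 0, "wz": 0},
  ],
)

```text
clock: 13.78
position: [0.5855, -0.3077, 0.1744]
tool_rot: [-3.113, 1.57, 0.285]
force: [0.3, -0.5, -1.1]
grip_width: 0.0114
```

Run:
```python
from h import *
fz(14);plan(SEAT+[0,0,.019-.0865],-75.3);look()
```

```text
F mean [ 0.287 -1.086 -0.647] std [0.475 0.573 0.373] t 14.475
pos [ 0.5855 -0.3078  0.1745] yhead -75.3 tilt 0.08 shift [ 0.0301 -0.0001  0.    ] turn [-0.     -0.0002 -0.    ]
hook bar z (0 load ~ .016) 8 [-0.0605 -0.0596 -0.0592 -0.0582]
```

Call:
servo_tool(
  targets=[
    {"x": 0.006, "y": 0, "z": 0, "wx": 0, "wy": 0, "wz": 0},
    {"x": 0.013, "y": 0, "z": 0, "wx": 0, "wy": 0, "wz": 0},
    {"x": 0.02, "y": 0, "z": 0, "wx": 0, "wy": 0, "wz": 0},
    {"x": 0.026, "y": 0, "z": 0, "wx": 0, "wy": 0, "wz": 0},
    {"x": 0.026, "y": 0, "z": 0, "wx": 0, "wy": 0, "wz": 0},
    {"x": 0.026, "y": 0, "z": 0, "wx": 0, "wy": 0, "wz": 0},
  ],
)

```text
clock: 15.28
position: [0.5855, -0.3077, 0.1642]
tool_rot: [3.13, 1.569, 0.244]
force: [0.5, -0.9, 0.3]
grip_width: 0.0115
```

Run:
```python
from h import *
fz(40);plan(SEAT+[0,0,.019-.0865],-75.3);look()
```

```text
F mean [ 0.694 -1.568 -0.078] std [0.51  0.438 0.546] t 17.275
pos [ 0.5855 -0.3078  0.1642] yhead -75.3 tilt 0.08 shift [ 0.0041 -0.0002 -0.0001] turn [-0.     -0.0002 -0.    ]
hook bar z (0 load ~ .016) 12 [-0.0715 -0.0701 -0.0695 -0.0687]
```

Vertical residual is about 0.1 N, but there is a 1.7 N sideways load, so the bail apex is slightly off the hook. I'll centre it before releasing.

Call:
servo_tool(
  targets=[
    {"x": 0, "y": 0.002, "z": 0, "wx": 0, "wy": 0, "wz": 0},
    {"x": 0.001, "y": 0.004, "z": 0, "wx": 0, "wy": 0, "wz": 0},
    {"x": 0.001, "y": 0.004, "z": 0, "wx": 0, "wy": 0, "wz": 0},
    {"x": 0.001, "y": 0.004, "z": 0, "wx": 0, "wy": 0, "wz": 0},
  ],
)

```text
clock: 17.82
position: [0.5859, -0.3088, 0.1636]
tool_rot: [-2.499, 1.569, 0.899]
force: [-1.1, 4.2, -0.5]
grip_width: 0.0114
```

Run:
```python
from h import *
fz(20);plan(SEAT+[0,0,.019-.0865],-75.3);look()
```

```text
F mean [-0.86   5.179 -0.072] std [0.656 0.514 0.555] t 18.825
pos [ 0.5859 -0.3088  0.1636] yhead -75.3 tilt 0.08 shift [ 0.0028 -0.003   0.0002] turn [ 0.     -0.0002  0.0001]
hook bar z (0 load ~ .016) 16 [-0.0727 -0.0701 -0.0693 -0.0683]
```

Call:
servo_tool(
  targets=[
    {"x": 0, "y": -0.002, "z": 0, "wx": 0, "wy": 0, "wz": 0},
    {"x": 0, "y": -0.002, "z": 0, "wx": 0, "wy": 0, "wz": 0},
    {"x": 0, "y": -0.002, "z": 0, "wx": 0, "wy": 0, "wz": 0},
    {"x": 0, "y": -0.002, "z": 0, "wx": 0, "wy": 0, "wz": 0},
  ],
)

```text
clock: 19.38
position: [0.5857, -0.3084, 0.1637]
tool_rot: [-3.052, 1.569, 0.346]
force: [1.1, -2.3, 0.2]
grip_width: 0.0114
```

Run:
```python
from h import *
fz(30);plan(SEAT+[0,0,.019-.0865],-75.3);look()
```

```text
F mean [ 1.656 -3.763  0.011] std [0.645 0.855 0.504] t 20.875
pos [ 0.5857 -0.3081  0.1636] yhead -75.3 tilt 0.08 shift [ 0.0028 -0.0011  0.0002] turn [ 0.     -0.0002  0.0001]
hook bar z (0 load ~ .016) 14 [-0.0714 -0.0702 -0.0696 -0.0681]
```

Call:
servo_tool(
  targets=[
    {"x": 0, "y": 0.001, "z": 0, "wx": 0, "wy": 0, "wz": 0},
    {"x": 0, "y": 0.001, "z": 0, "wx": 0, "wy": 0, "wz": 0},
    {"x": 0, "y": 0.001, "z": 0, "wx": 0, "wy": 0, "wz": 0},
  ],
  squeeze=20,
)

```text
clock: 21.3
position: [0.5857, -0.3083, 0.1635]
tool_rot: [-2.311, 1.569, 1.088]
force: [1.0, -1.9, 0.1]
grip_width: 0.0115
```

Run:
```python
from h import *
fz(20);plan(SEAT+[0,0,.019-.0865],-75.3);look()
```

```text
F mean [ 0.385 -0.687 -0.234] std [0.625 0.884 0.559] t 22.3
pos [ 0.5857 -0.3084  0.1636] yhead -75.3 tilt 0.08 shift [ 0.0028 -0.0018  0.0001] turn [ 0.     -0.0002  0.0001]
hook bar z (0 load ~ .016) 15 [-0.0721 -0.0699 -0.0693 -0.0681]
```

Forces are now near zero. Releasing gently.

Call:
servo_tool(
  targets=[
    {"x": 0, "y": 0, "z": 0, "wx": 0, "wy": 0, "wz": 0},
    {"x": 0, "y": 0, "z": 0, "wx": 0, "wy": 0, "wz": 0},
    {"x": 0, "y": 0, "z": 0, "wx": 0, "wy": 0, "wz": 0},
    {"x": 0, "y": 0, "z": 0, "wx": 0, "wy": 0, "wz": 0},
  ],
  grip=-0.3,
)

```text
clock: 22.85
position: [0.5858, -0.3084, 0.1636]
tool_rot: [-2.527, 1.569, 0.872]
force: [0.4, -0.9, 0.5]
grip_width: 0.0297
```

Run:
```python
from h import *
for i in range(6): look('s5' if i==5 else None)
fz(4)
```

```text
hook bar z (0 load ~ .016) 39 [-0.0734 -0.071  -0.07   -0.0694]
hook bar z (0 load ~ .016) 41 [-0.0729 -0.0706 -0.0694 -0.0686]
hook bar z (0 load ~ .016) 40 [-0.0726 -0.0705 -0.0696 -0.0685]
hook bar z (0 load ~ .016) 42 [-0.0724 -0.0701 -0.069  -0.0679]
hook bar z (0 load ~ .016) 42 [-0.0723 -0.07   -0.0692 -0.0683]
hook bar z (0 load ~ .016) 41 [-0.0728 -0.0696 -0.0692 -0.0686]
F mean [-0.816  0.097  0.12 ] std [0.318 0.462 0.612] t 23.35
```

View pics/s5.png

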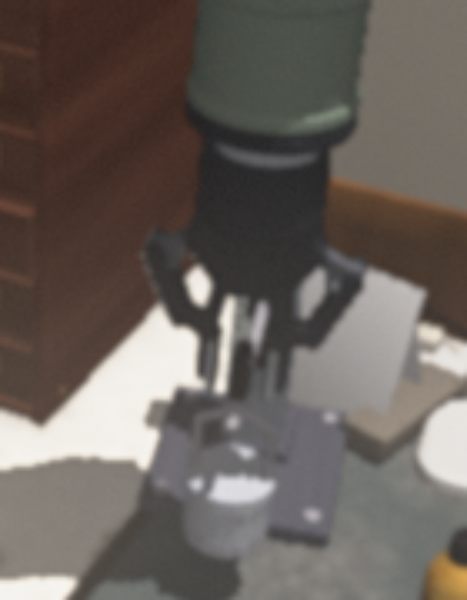

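Scene view: the canister hangs at (232,505) with the fingers parted on both sides of the grip at (240,365). The hook height is steady to 1 mm. Retreating straight up.

Call:
servo_tool(
  targets=[
    {"x": -0.02, "y": 0, "z": 0, "wx": 0, "wy": 0, "wz": 0},
    {"x": -0.05, "y": 0, "z": 0, "wx": 0, "wy": 0, "wz": 0},
    {"x": -0.09, "y": 0, "z": 0, "wx": 0, "wy": 0, "wz": 0},
    {"x": -0.14, "y": 0, "z": 0, "wx": 0, "wy": 0, "wz": 0},
    {"x": -0.2, "y": 0, "z": 0, "wx": 0, "wy": 0, "wz": 0},
    {"x": -0.27, "y": 0, "z": 0, "wx": 0, "wy": 0, "wz": 0},
    {"x": -0.34, "y": 0, "z": 0, "wx": 0, "wy": 0, "wz": 0},
    {"x": -0.34, "y": 0, "z": 0, "wx": 0, "wy": 0, "wz": 0},
    {"x": -0.34, "y": 0, "z": 0, "wx": 0, "wy": 0, "wz": 0},
    {"x": -0.34, "y": 0, "z": 0, "wx": 0, "wy": 0, "wz": 0},
    {"x": -0.34, "y": 0, "z": 0, "wx": 0, "wy": 0, "wz": 0},
    {"x": -0.34, "y": 0, "z": 0, "wx": 0, "wy": 0, "wz": 0},
  ],
)

```text
clock: 24.85
position: [0.5856, -0.3086, 0.2993]
tool_rot: [-2.193, 1.57, 1.206]
force: [-0.2, -0.3, 0.2]
grip_width: 0.0298
```

Run:
```python
from h import *
for i in range(30): bot.grab_frame('scene')
for i in range(4): look('s6' if i==3 else None)
fz(4)
```

```text
Traceback (most recent call last):
  File "h.py", line 22, in look
    A,d=bot.grab_frame('scene');L=(cloud('scene',d).reshape(-1,3)-SEAT)@np.stack([U,[-U[1],U[0],0],[0,0,1]],1)
        ~~~~~~~~~~~~~~^^^^^^^^^
ValueError: 200 camera calls are used up
```

The cameras are used up, because my force averaging advanced time with frames. I'll hold still for about 3 s so any residual motion dies out, then hand in.

Call:
servo_tool(
  targets=[
    {"x": 0, "y": 0, "z": 0, "wx": 0, "wy": 0, "wz": 0},
    {"x": 0, "y": 0, "z": 0, "wx": 0, "wy": 0, "wz": 0},
    {"x": 0, "y": 0, "z": 0, "wx": 0, "wy": 0, "wz": 0},
    {"x": 0, "y": 0, "z": 0, "wx": 0, "wy": 0, "wz": 0},
    {"x": 0, "y": 0, "z": 0, "wx": 0, "wy": 0, "wz": 0},
    {"x": 0, "y": 0, "z": 0, "wx": 0, "wy": 0, "wz": 0},
    {"x": 0, "y": 0, "z": 0, "wx": 0, "wy": 0, "wz": 0},
    {"x": 0, "y": 0, "z": 0, "wx": 0, "wy": 0, "wz": 0},
    {"x": 0, "y": 0, "z": 0, "wx": 0, "wy": 0, "wz": 0},
    {"x": 0, "y": 0, "z": 0, "wx": 0, "wy": 0, "wz": 0},
    {"x": 0, "y": 0, "z": 0, "wx": 0, "wy": 0, "wz": 0},
    {"x": 0, "y": 0, "z": 0, "wx": 0, "wy": 0, "wz": 0},
  ],
)

```text
clock: 27.85
position: [0.5856, -0.3085, 0.2996]
tool_rot: [-2.443, 1.569, 0.955]
force: [-0.7, -0.1, 0.7]
grip_width: 0.0299
```

Call:
servo_tool(
  targets=[
    {"x": 0, "y": 0, "z": 0, "wx": 0, "wy": 0, "wz": 0},
    {"x": 0, "y": 0, "z": 0, "wx": 0, "wy": 0, "wz": 0},
    {"x": 0, "y": 0, "z": 0, "wx": 0, "wy": 0, "wz": 0},
    {"x": 0, "y": 0, "z": 0, "wx": 0, "wy": 0, "wz": 0},
    {"x": 0, "y": 0, "z": 0, "wx": 0, "wy": 0, "wz": 0},
    {"x": 0, "y": 0, "z": 0, "wx": 0, "wy": 0, "wz": 0},
    {"x": 0, "y": 0, "z": 0, "wx": 0, "wy": 0, "wz": 0},
    {"x": 0, "y": 0, "z": 0, "wx": 0, "wy": 0, "wz": 0},
    {"x": 0, "y": 0, "z": 0, "wx": 0, "wy": 0, "wz": 0},
    {"x": 0, "y": 0, "z": 0, "wx": 0, "wy": 0, "wz": 0},
    {"x": 0, "y": 0, "z": 0, "wx": 0, "wy": 0, "wz": 0},
    {"x": 0, "y": 0, "z": 0, "wx": 0, "wy": 0, "wz": 0},
  ],
)

```text
clock: 29.35
position: [0.5856, -0.3086, 0.2996]
tool_rot: [-2.537, 1.569, 0.861]
force: [0.0, 0.1, -0.2]
grip_width: 0.0297
```

```bash
python3 -c "
from workcell import bot
s=bot.observe();print(s['clock'],s['force'],s['position'],s['grip_width']);print(bot.job_done())"
```

```text
29.35 [ 0.04869083  0.07575591 -0.17481939] [ 0.5856455  -0.30857563  0.29960985] 0.029702856964968504
the job is handed in; nothing more can be done
None
```

I hung the wide canister on the scale's hook and handed the job in at 29.4 s, under the 61 s limit. No verdict was reported. It weighs about 0.57 kg (5.6 N), which dips the hook about 86 mm.

- **How it went:** I gripped the block, lifted the canister and threaded its bail over the hook. I then lowered it at about 30 mm/s until the wrist force was near zero, cancelled a small sideways load and opened the fingers.
- **Checks that passed:** Before release, the vertical force left on the gripper was about 0.1–0.2 N. In the 0.3 s of pictures after release, the hook height stayed steady to about 1 mm, close to the dip expected from the weight. After I backed the gripper straight up, the wrist force was near zero.
- **Checks that fell short:**
  - The last look at the hanging canister, after backing away, failed because all 200 camera calls were used up. I had spent many of them just to pass time while averaging forces. I held still for 3 s instead, so the final stillness was not seen on camera.
  - While I was centring the bail, the sideways force briefly reached about 5 N, which is under the 14 N limit.

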